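# Shift the gear selector into third

## Task

Put the gear selector on the bench into third for the next run-in test: with the fingertips, push its lever into the middle of the H-shaped gate, across to the right, then forward into the far right slot (three dots) until it is home, and leave it there. Only push the lever, gently, never pinch or grip it; do not run it into the near right slot (reverse), and leave the things standing around where they are.

Things in the scene. Friction and masses are not known exactly. Their poses are not given: they have to be found in the camera images.
- selector: the gear selector: grey box 130 mm deep (its x), 120 mm wide (y), 85 mm tall, fixed to the bench, with an H-shaped opening in its steel top plate and a lever standing in it. Origin: centre of its underside, on the bench. x: forward, away from the robot; y: left; z: up. A shaft sticks out 26 mm from its far side, 45 mm up
- gate_centre (a point): middle of the H opening on the top plate, 85 mm above the bench; axes as the selector's. Two slots along x with centre lines at y = +18 and -18 mm, each 57 mm long and 13 mm wide, are joined at x = 0 by a 14 mm wide cross channel along y; its inner corners are chamfered 5 mm
- slot3_end (a point): point on the top plate where the lever's rod passes when home in slot 3: 22 mm forward and 18 mm right of gate_centre. Slots: 1 far left, 2 near left, 3 far right, 4 near right (reverse). Each has its number as one to four small black dots on the plate beyond its end
- lever_pivot (a point): point about which the lever turns: on the selector's z axis, 25 mm above the bench. With t = lever_throw and a = lever_across the knob centre lies from it, in the selector's axes, at 136 mm x (sin t, -sin a cos t, cos a cos t)
- knob_centre (a point): centre of the lever's black pear-shaped knob, 161 mm above the bench with the lever upright. The knob is 32 mm at its widest, and along the lever reaches 28 mm below and 18 mm above this point; below it is the bare 10 mm steel rod. The point's z axis points up along the lever
- lever_across (a joint): lean of the lever to the right (selector's -y), rad: about -0.30 in the left slots (where it starts), +0.30 in the right ones, stops at -0.33 and +0.33. It can cross only in the cross channel, lever_throw within about 0.03 of 0 (the chamfers guide it in from 0.08 off). The knob moves 40 mm to each side
- lever_throw (a joint): lean of the lever forward (selector's +x), rad: 0 in the cross channel, +0.35 at the stop of the far slots, -0.35 at that of the near slots; starts anywhere between. The knob moves 46 mm each way. No spring: the lever stays where it is left; about 1.5 N at the knob moves it (friction 0.2 N m)
- pulley: bystander, loose, leave alone: small cream motor pulley, 24 mm across, 20 mm tall; stands on the bench 80 to 100 mm left of the selector's centre. Origin: centre of its underside
- counterweight: bystander, loose, leave alone: small round metal weight, 34 mm across, 20 mm tall; stands on the bench in front of the selector. Origin: centre of its underside
- screwdriver: bystander, loose, leave alone: screwdriver, 184 mm long, 25 mm thick, lying on the bench left of the selector. Origin: centre of its underside
- motor: bystander, loose, leave alone: small round motor, 88x77x44 mm, at the left near the record player. Origin: centre of its underside
- belt_carton: bystander, loose, leave alone: small carton, 70x110x36 mm, at the right. Origin: centre of its underside
- oil_tin: bystander, loose, leave alone: squat bottle with a pointed spout, 60 mm across, 129 mm tall, behind the selector. Origin: centre of its underside
- test_weight: bystander, loose, leave alone: black disc weight with a ball knob, 110 mm across, 60 mm tall, behind the selector to the right. Origin: centre of its underside

How it is judged (in metres and radians):
On the way:
1. the lever has crossed to the right in the gate's cross channel (value of joint lever_across above 0.2 rad and value of joint lever_throw between -0.15 and 0.15 rad), for 0.05 s.
At the end, for the whole second after the job is handed in: the lever stands at rest in slot 3: lever_throw above 0.29 and lever_across above 0.24 rad; every bystander within 20 mm of where it stood (value of joint lever_throw above 0.29 rad and value of joint lever_across above 0.24 rad and velocity of joint lever_throw between -0.05 and 0.05 rad/s and distance of each of pulley, counterweight, screwdriver, motor, belt_carton, oil_tin, test_weight from where it was at the start of the episode below 0.02 m); the robot touches nothing.
It fails at once if the lever is pushed with something other than the fingers (over 3 N from the gripper body or arm) (contact force between the arm and lever_throw above 3 N).
It fails at once if the lever is pinched, gripped or forced (over 30 N between fingers and lever) (contact force between the fingers and lever_throw above 30 N).
It fails at once if the lever is run into the near right slot, reverse (lever_across above 0.2 with lever_throw below -0.2) (value of joint lever_across above 0.2 rad and value of joint lever_throw below -0.2 rad).
It fails at once if a bystander is knocked, lifted or carried (moved over 20 mm) (distance of any of pulley, counterweight, screwdriver, motor, belt_carton, oil_tin, test_weight from where it was at the start of the episode above 0.02 m).
It also fails if it takes over 48 s, if anything falls off the work surface, if the arm or the gripper's body presses on something with over 40 N, if the wrist force passes 120 N, or if a joint passes its speed limit or range.

## Robot

A 7-joint arm with a two-finger parallel gripper is mounted at the origin on a cart in front of the work surface, level with it; the furniture and walls round the work are solid. World frame = base frame: x ahead of the robot, y to its left, z up, the work surface at z = 0. Lengths are in m, angles in degrees, forces in N, time in s.
With the tool pointing down it reaches from about 0.425 to 0.875 m from the base axis. Payload 4.7 kg.
Tool frame: the origin (TCP) lies at the very end of the fingers, on their centre line; the grasp point (between the pads) lies 19 mm behind it; z points along the fingers, y is the line along which they close (so a half turn about z gives the same grasp; the last joint's range is limited). The gripper opens to 87 mm and grips with 3 to 60 N. Pads are 19 mm wide; open, the fingers measure 117 mm over their backs; the gripper's body (75 mm by 190 mm) begins 51 mm behind the grasp point.
Start: joints at [-74.421, 18.392, -4.016, 83.108, 1.295, 78.541, -3.26], TCP at [0.166, 0.629, 0.223] pointing down, gripper open.
Joint ranges: [-163.93, 163.93], [-17.29, 119.83], [-79.2, 71.16], [3.27, 140.29], [-89.18, 269.18], [5.43, 117.66], [-154.24, 154.24]. Speed limits (degrees/s): [147.25, 147.25, 180, 180, 180, 180, 180].

## Interface

Orientations are given as [roll, pitch, yaw] about the fixed x, y, z axes, in that order (R = Rz(yaw) Ry(pitch) Rx(roll)).
In Python, from cell import get_obs, read_camera, sign_off, silhouettes gives the robot as it stands.
- The arm moves only by the tool play_rows, never from a script. Its argument "steps" is a list that holds one entry, the list of rows, each a list of 7 numbers: the shift along the tool's x, y, z in m, then the turn, a rotation vector about the tool's x, y, z in rad, then the finger opening in m, from 0 to 0.087. A call has 1 to 12 rows; each row shifts and turns the commanded pose from where the row before left it, along the tool's axes as they then stand; what a row does not reach is not made up. A row lasts 1/10 s, in which the tool goes at most 50 mm and 8.59 degrees, less where a joint would pass 70% of its speed; a pose out of reach is approached as far as the arm can. A call is refused whole if a number of a shift passes 0.05 or a number of a turn 0.15, either way. A call with a gripper value outside its range is refused whole. The fingers move at their own pace and stop on an object; "force" is the grip in N (left out, the last holds). Time passes only in rows, so rows that do not move let the fingers close. It gives the time, the measured TCP pose, the force, the opening and the grip force at its end, in the units of the state.
- get_obs(): the state, without advancing time (a new reading comes with each control period).
- read_camera(name): name is "scene" or "top"; returns a dict with "frame" (384x512x3 uint8, red, green, blue), "intrinsics" (3x3 intrinsics, pixels), "view" (4x4, takes a point from world to camera coordinates). Camera axes: x right, y up, looking along -z (the intrinsics and any distortion apply to the point x, -y, -z); pixel columns grow to the right and rows downward; lengths in m; the calibration is good to about 2 mm. A picture is of the moment at which its call begins. There is no depth.
- sign_off(): hands the job in; it is judged then, once.
Trained networks look in the newest picture that a camera, given by its name, has taken for a name from the list of things; names that differ only in an ending like _2 or _b are one class to them, and where a whole thing is asked for, a point or a joint stands for the part that bears it (a point fixed in the world has none). Each returns a list of dicts, best first, with "p" (0 to 1); they miss things now and then, are a little off and sometimes report something else, mostly with a low value. They report only what shows in the picture. A call takes as long as a camera call.
- silhouettes(camera, name): "pixels" (384x512 bool, what is visible of it) and "extent" ([left, top, right, bottom] in pixels, round what is visible of it).
The state is a dict: "time_s": time; "qpos": joint angles; "joint_velocities": joint speeds; "effort": joint torques, N m; "tool_pos": TCP position; "tool_rot": TCP orientation; "force": force on the tool from outside, world axes, zero at the start; "wrist_torque": the same for the moment, N m; "grip_width": finger opening in m; "grasp_force": force on a finger pad.
Only numpy, scipy, OpenCV 4.12 (cv2) and the standard library are available. Lean on these libraries where they do the work, as an engineer would, in place of code of your own. Each camera call takes 0.05 s, during which the arm holds its last target. There are 200 camera calls.

## Working session

There is one attempt and no reset: what is moved stays moved. The work goes in short steps, Python scripts to look and compute and a tool call to move; the robot and the scene stay as the last step left them, time stands still between calls to the robot, and variables do not carry over. Pictures are saved under pics/ and viewed, at most 10 in all, crops included, and the job is handed in when it is done.

Besides the shell and the picture viewer there is one more tool, called by a JSON object that holds its "fn" and its "kwargs", one argument or row to a line. play_rows: Moves the arm, as the interface text tells. Its arguments: {"type":"object","properties":{"steps":{"type":"array","items":{"type":"array","items":{"type":"array","items":{"type":"number"}}}},"force":{"type":"number"}},"required":["steps"]}

```bash
mkdir -p pics; ls; python3 - <<'E'
from cell import *
import cv2,numpy as np
for n in("scene","top"):
    c=read_camera(n);cv2.imwrite(f"pics/{n}0.png",cv2.resize(c["frame"][:,:,::-1],(800,600)))
    print(n,c["intrinsics"],c["view"])
    for t in("selector","knob_centre","pulley","counterweight","screwdriver","oil_tin"):
        s=silhouettes(n,t)
        print(t,[(round(d["p"],2),d["extent"]) for d in s[:2]])
o=get_obs();print({k:np.round(o[k],3) for k in("time_s","tool_pos","tool_rot","force","grip_width")})
E
```

```text
pics
scene [[447.77531574   0.         262.16165557]
 [  0.         447.77531574 193.42606548]
 [  0.           0.           1.        ]] [[ 0.50204036 -0.86483557  0.00386234 -0.36240145]
 [ 0.7428169   0.43348663  0.51020819 -0.4659413 ]
 [-0.44292046 -0.25327609  0.86004226 -1.06895203]
 [ 0.          0.          0.          1.        ]]
selector [(0.88, [240.4, 211.6, 306.2, 284.8]), (0.18, [349.7, 260.1, 364.5, 290.7])]
knob_centre [(0.62, [260.1, 212.2, 272.8, 242.1])]
pulley [(0.54, [242.6, 234.3, 247.9, 240.9])]
counterweight [(0.62, [242.8, 212.5, 307.7, 285.4]), (0.46, [240.6, 267.8, 251.3, 284.6])]
screwdriver [(0.8, [160.3, 186.5, 190.2, 240.1]), (0.64, [241.3, 210.4, 307.4, 285.5])]
oil_tin [(0.41, [126.4, 189.1, 166.0, 208.8]), (0.27, [244.1, 212.4, 308.8, 284.4])]
top [[459.59864841   0.         252.78279118]
 [  0.         459.59864841 195.20118985]
 [  0.           0.           1.        ]] [[-0.14316524 -0.98968444 -0.00533182 -0.01359097]
 [ 0.96967233 -0.14134454  0.19939228 -0.59789876]
 [-0.19808906  0.02337593  0.97990524 -1.53624235]
 [ 0.          0.          0.          1.        ]]
selector [(0.89, [259.9, 201.2, 296.9, 243.1])]
knob_centre [(0.51, [261.2, 205.4, 273.6, 220.7])]
pulley []
counterweight [(0.62, [268.7, 243.1, 274.3, 253.7])]
screwdriver [(0.71, [185.8, 244.0, 196.1, 269.5])]
oil_tin [(0.77, [241.3, 146.5, 256.0, 170.1])]
{'time_s': np.float64(0.7), 'tool_pos': array([0.166, 0.629, 0.223]), 'tool_rot': array([1.79990e+02, 2.00000e-03, 1.65231e+02]), 'force': array([-0.543, -0.39 ,  0.637]), 'grip_width': np.float64(0.087)}
```

View pics/scene0.png

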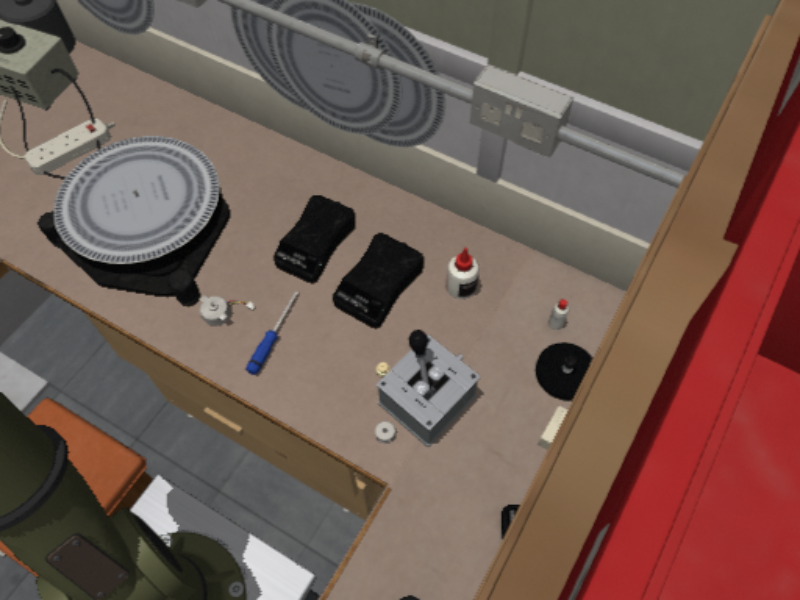

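View pics/top0.png

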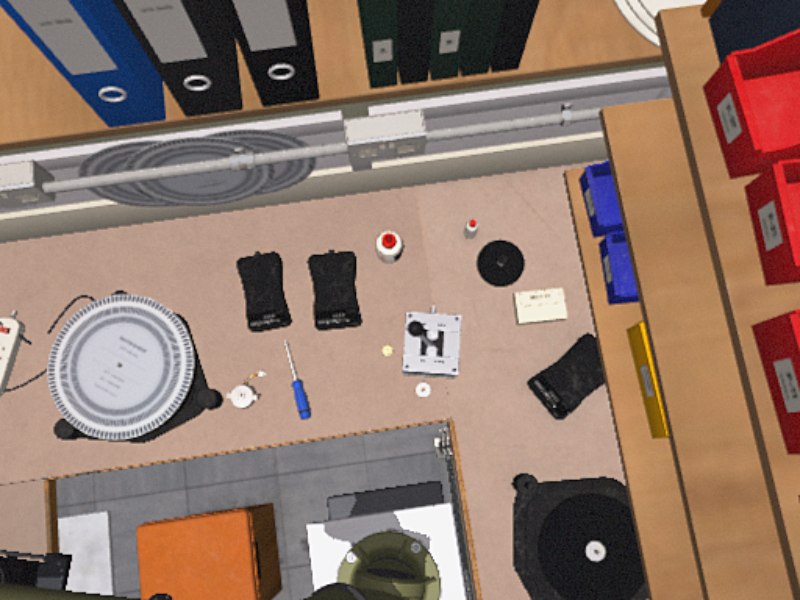

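The pictures show the selector at scene (427,390) and top (432,343). The knob leans far-left, at scene (419,341) and top (416,328). The pulley is just left of it and the counterweight in front. I'll zoom in to get its pose.

```bash
cat > h.py <<'E'
from cell import *
import cv2,numpy as np
def proj(c,P):
    P=np.atleast_2d(P);q=P@c["view"][:3,:3].T+c["view"][:3,3]
    q=q*[1,-1,-1];u=q@c["intrinsics"].T;return u[:,:2]/u[:,2:]
E
python3 - <<'E'
from h import *
a=read_camera("scene")["frame"];b=read_camera("top")["frame"]
A=cv2.resize(a[205:290,235:312],None,fx=7,fy=7,interpolation=cv2.INTER_CUBIC)[:,:400]
A=cv2.resize(a[208:290,238:310],(400,456),interpolation=cv2.INTER_CUBIC)
B=cv2.resize(b[198:252,254:302],(400,450),interpolation=cv2.INTER_CUBIC)
im=np.zeros((456,800,3),np.uint8);im[:,:400]=A;im[:450,400:]=B
cv2.imwrite("pics/z.png",im[:,:,::-1])
E
```

```text
(no output)
```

View pics/z.png

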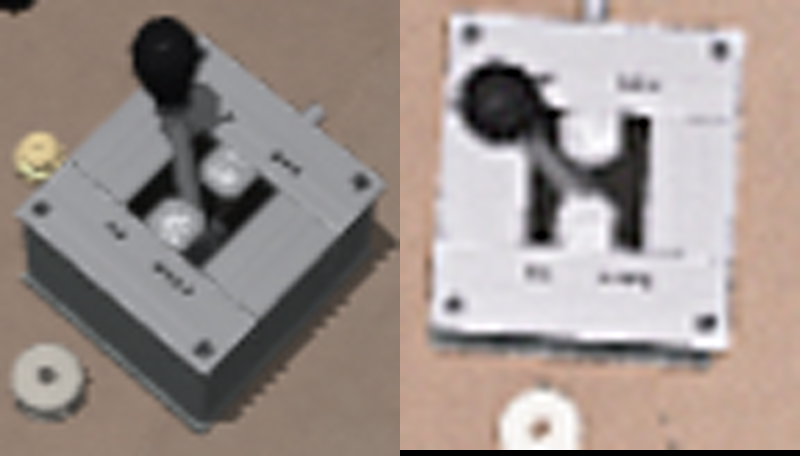

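```bash
cat >> h.py <<'E'
from scipy.optimize import least_squares
def knob(p,t,a):
    R=Rz(p[2]);return np.array([p[0],p[1],.025])+R@(.136*np.array([np.sin(t),-np.sin(a)*np.cos(t),np.cos(a)*np.cos(t)]))
def Rz(w):
    c,s=np.cos(w),np.sin(w);return np.array([[c,-s,0],[s,c,0],[0,0,1]])
E
python3 - <<'E'
from h import *
S=read_camera("scene");T=read_camera("top")
ts=np.array([[450,12],[745,33],[728,350],[433,330],[497,103]],float)
ts=np.c_[253.5+(ts[:,0]-400)/8.333+.06,197.5+ts[:,1]/8.333+.06]
ss=np.array([[205,38],[385,185],[207,375],[17,213],[167,56]],float)/5.556+[237.6,207.6]
C=np.array([[.065,.06,.085],[.065,-.06,.085],[-.065,-.06,.085],[-.065,.06,.085]])
def W(p): return np.vstack([C@Rz(p[2]).T+[p[0],p[1],0],knob(p,p[3],p[4])])
def r(p):return np.r_[(proj(S,W(p))-ss).ravel(),(proj(T,W(p))-ts).ravel()]
f=least_squares(r,[.65,0,0,.2,-.3],loss="soft_l1")
print(np.round(f.x,4),np.round(r(f.x).reshape(2,5,2),1),knob(f.x,*f.x[3:]))
for nm in("pulley","counterweight"): 
    px={"pulley":(40,150),"counterweight":(47,375)}[nm]
    px=np.array(px)/5.556+[237.6,207.6]
    g=least_squares(lambda q:(proj(S,[q[0],q[1],.015])-px).ravel(),[.6,0]);print(nm,g.x)
for n,z,cam in(("oil_tin",.06,"top"),("test_weight",.03,"top"),("belt_carton",.02,"top")):
    s=silhouettes(cam,n)
    if s:
        e=s[0]["extent"];px=np.array([(e[0]+e[2])/2,(e[1]+e[3])/2])
        print(n,s[0]["p"],least_squares(lambda q:(proj(T,[q[0],q[1],z])-px).ravel(),[.8,0]).x)
E
```

```text
[ 0.4917 -0.168  -0.2153  0.1279 -0.3014] [[[-1.4 -1.1]
  [ 0.3 -0.2]
  [-0.6  0.3]
  [-0.8 -0.2]
  [-0.6 -0.2]]

 [[ 1.  -0.1]
  [ 0.8 -0.1]
  [ 0.7 -0.2]
  [ 0.4 -0.3]
  [ 0.8 -0.2]]] [ 0.51718236 -0.1325435   0.15380736]
pulley [ 0.50228591 -0.07087792]
counterweight [ 0.40172665 -0.13589084]
oil_tin 0.71 [ 0.51811791 -0.14371993]
test_weight 0.61 [ 0.48733053 -0.16660674]
belt_carton 0.58 [ 0.54186132 -0.42040762]
```

{"fn": "play_rows", "kwargs": {
  "steps": [
    [[-0.02, -0.01, -0.003, 0, 0, -0.043, 0], [-0.033, -0.017, -0.003, 0, 0, 0, 0], [-0.033, -0.017, 0, 0, 0, 0, 0], [-0.033, -0.017, 0, 0, 0, 0, 0], [-0.033, -0.017, 0, 0, 0, 0, 0], [-0.033, -0.017, 0, 0, 0, 0, 0], [-0.033, -0.017, 0, 0, 0, 0, 0], [-0.033, -0.017, 0, 0, 0, 0, 0], [-0.033, -0.017, 0, 0, 0, 0, 0], [-0.033, -0.017, 0, 0, 0, 0, 0], [-0.033, -0.017, 0, 0, 0, 0, 0], [-0.033, -0.017, 0, 0, 0, 0, 0]]
  ],
  "force": 5
}}

```text
time_s: 2.25
tool_pos: [0.4984, 0.3527, 0.2288]
tool_rot: [180.0, 0.0, 167.7]
force: [0.7, 1.2, 0.1]
grip_width: 0.0022
grasp_force: 0.0
```

{"fn": "play_rows", "kwargs": {
  "steps": [
    [[-0.014, -0.039, 0, 0, 0, 0, 0], [-0.014, -0.039, 0, 0, 0, 0, 0], [-0.014, -0.039, 0, 0, 0, 0, 0], [-0.014, -0.039, 0, 0, 0, 0, 0], [-0.014, -0.039, 0, 0, 0, 0, 0], [-0.014, -0.039, 0, 0, 0, 0, 0], [-0.014, -0.039, 0, 0, 0, 0, 0], [-0.014, -0.039, 0, 0, 0, 0, 0], [-0.014, -0.039, 0, 0, 0, 0, 0], [-0.014, -0.039, 0, 0, 0, 0, 0], [-0.016, -0.04, 0, 0, 0, 0, 0], [-0.016, -0.04, 0, 0, 0, 0, 0]]
  ]
}}

```text
time_s: 3.45
tool_pos: [0.5653, -0.1437, 0.2289]
tool_rot: [180.0, 0.1, 167.7]
force: [0.5, 0.2, -1.1]
grip_width: 0.0004
grasp_force: 0.0
```

```bash
cat >> h.py <<'E'
P=np.array([.4917,-.168,-.2153])
def loc():
    o=get_obs();return (Rz(P[2]).T@(np.array(o["tool_pos"])-[P[0],P[1],0])),o
def snap(name):
    S=read_camera("scene")["frame"][195:295,225:325];T=read_camera("top")["frame"][180:262,240:322]
    cv2.imwrite(f"pics/{name}.png",np.hstack([cv2.resize(i,(400,400),interpolation=cv2.INTER_CUBIC) for i in(S,T)])[:,:,::-1])
E
python3 -c "
from h import *
l,o=loc();print(l,o['tool_rot'],o['grip_width'],o['time_s'],o['force']);snap('b')"
```

```text
[0.06674405 0.0394943  0.22893868] [1.79965932e+02 5.00899314e-02 1.67721650e+02] 0.0004213900219355906 3.45 [ 0.51017266  0.2494786  -1.11730489]
```

View pics/b.png

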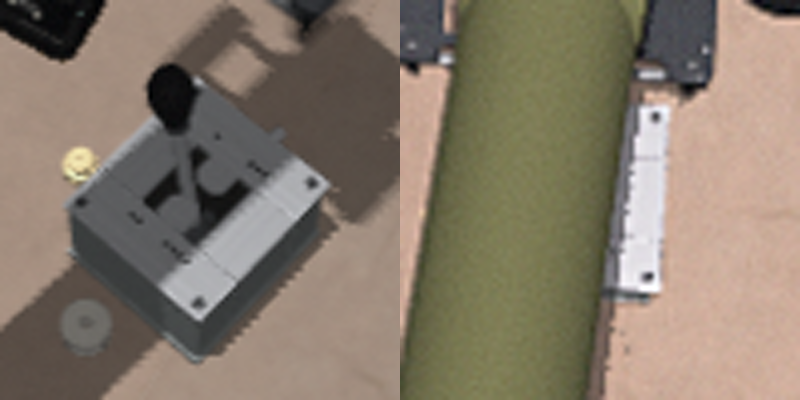

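{"fn": "play_rows", "kwargs": {
  "steps": [
    [[0, 0, 0.025, 0, 0, 0, 0], [0, 0, 0.025, 0, 0, 0, 0], [0, 0, 0.025, 0, 0, 0, 0], [0, 0, 0.019, 0, 0, 0, 0], [0, 0, 0, 0, 0, 0, 0], [0.008, 0, 0, 0, 0, 0, 0], [0.008, 0, 0, 0, 0, 0, 0], [0, 0, 0, 0, 0, 0, 0]]
  ]
}}

```text
time_s: 4.35
tool_pos: [0.5491, -0.1386, 0.1359]
tool_rot: [179.9, 0.1, 167.7]
force: [0.4, 0.4, 0.5]
grip_width: 0.0005
grasp_force: 0.0
```

```bash
python3 -c "
from h import *
l,o=loc();print(l,o['force']);snap('c')"
```

```text
[0.04983616 0.04094302 0.13589677] [0.3982906  0.36505431 0.50545901]
```

View pics/c.png

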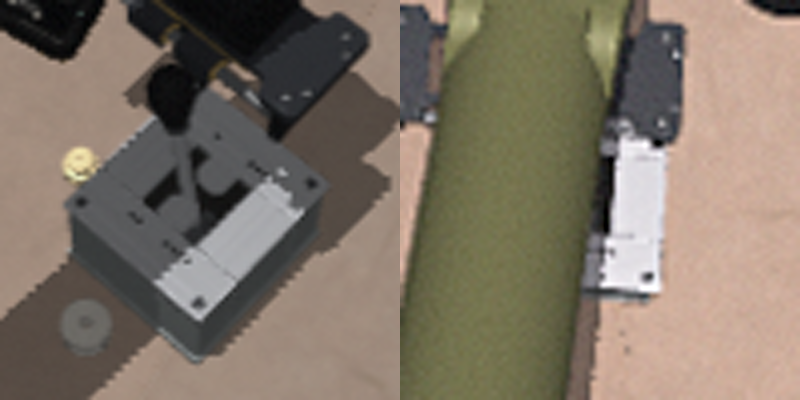

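The fingers stand just behind the knob (scene crop ~(225,90)), with the knob at (172,92) and not yet moved. Now I push it back to the middle.

{"fn": "play_rows", "kwargs": {
  "steps": [
    [[0.004, 0, 0, 0, 0, 0, 0], [0.004, 0, 0, 0, 0, 0, 0], [0.004, 0, 0, 0, 0, 0, 0], [0.004, 0, 0, 0, 0, 0, 0], [0.004, 0, 0, 0, 0, 0, 0], [0.003, 0, 0, 0, 0, 0, 0], [0, 0, 0, 0, 0, 0, 0]]
  ]
}}

```text
time_s: 5.15
tool_pos: [0.5267, -0.1337, 0.1346]
tool_rot: [180.0, -0.0, 167.7]
force: [1.6, 0.1, 0.3]
grip_width: 0.0004
grasp_force: 0.5
```

```bash
cat >> h.py <<'E'
def kn():
    S=read_camera("scene")
    s=silhouettes("scene","knob_centre")
    for d in s[:2]: print("knob",round(d["p"],2),d["extent"])
    I=S["frame"].astype(int)
    for a in(-.3,.3):
        for t in(-.1,-.05,0,.05,.1,.128,.3):
            k=knob(P,t,a);top=k+.018*(k-[P[0],P[1],.025])/.136
            print(a,t,np.round(proj(S,[k,top]),1).tolist())
E
python3 -c "
from h import *
l,o=loc();print(l,o['force']);snap('d');kn()"
```

```text
[0.02688143 0.04095852 0.13458722] [1.60665352 0.07285965 0.28872945]
knob 0.64 [256.8, 217.9, 267.3, 241.0]
-0.3 -0.1 [[258.8, 225.5], [256.7, 221.5]]
-0.3 -0.05 [[260.6, 223.5], [258.8, 219.4]]
-0.3 0 [[262.4, 221.7], [260.9, 217.3]]
-0.3 0.05 [[264.3, 220.0], [263.0, 215.3]]
-0.3 0.1 [[266.1, 218.4], [265.1, 213.4]]
-0.3 0.128 [[267.2, 217.5], [266.3, 212.5]]
-0.3 0.3 [[273.6, 212.9], [273.6, 207.2]]
0.3 -0.1 [[282.9, 245.3], [284.4, 244.3]]
0.3 -0.05 [[284.8, 243.4], [286.6, 242.1]]
0.3 0 [[286.6, 241.5], [288.7, 239.9]]
0.3 0.05 [[288.4, 239.7], [290.7, 237.8]]
0.3 0.1 [[290.2, 237.9], [292.7, 235.7]]
0.3 0.128 [[291.1, 236.9], [293.8, 234.6]]
0.3 0.3 [[296.5, 231.2], [300.0, 228.1]]
```

View pics/d.png

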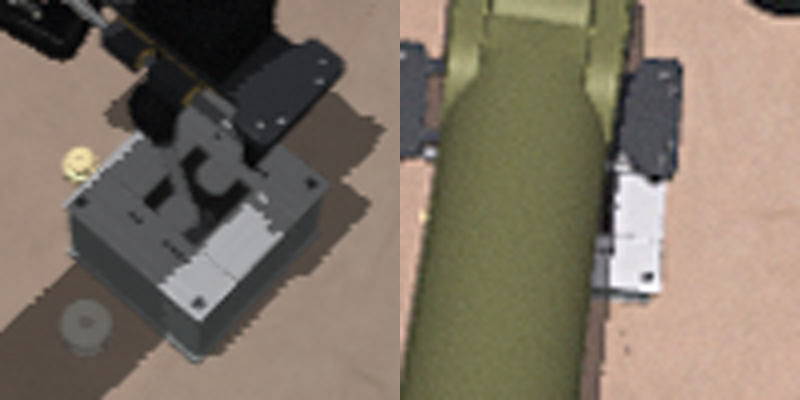

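{"fn": "play_rows", "kwargs": {
  "steps": [
    [[-0.015, 0, 0, 0, 0, 0, 0], [0, 0.022, 0, 0, 0, 0, 0], [0, 0.022, 0, 0, 0, 0, 0], [0.021, 0, 0, 0, 0, 0, 0], [0.021, 0, 0, 0, 0, 0, 0], [0, 0, 0, 0, 0, 0, 0]]
  ]
}}

```text
time_s: 5.95
tool_pos: [0.5074, -0.0845, 0.1337]
tool_rot: [180.0, -0.2, 167.7]
force: [0.3, 0.4, -0.4]
grip_width: 0.0008
grasp_force: 0.0
```

```bash
python3 -c "
from h import *
l,o=loc();print(l,o['force']);snap('e');kn()"|head -3
```

```text
[-0.00249147  0.08491458  0.13370168] [ 0.33156206  0.42432412 -0.43476644]
-0.3 -0.1 [[258.8, 225.5], [256.7, 221.5]]
-0.3 -0.05 [[260.6, 223.5], [258.8, 219.4]]
```

View pics/e.png

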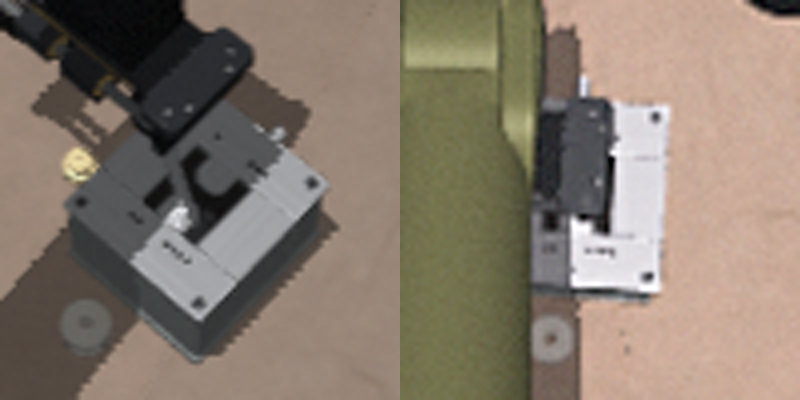

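{"fn": "play_rows", "kwargs": {
  "steps": [
    [[-0.002, -0.006, 0, 0, 0, 0, 0], [0, -0.006, 0, 0, 0, 0, 0], [0, -0.005, 0, 0, 0, 0, 0], [0, -0.005, 0, 0, 0, 0, 0], [0, -0.004, 0, 0, 0, 0, 0], [0, -0.004, 0, 0, 0, 0, 0], [0, 0, 0, 0, 0, 0, 0]]
  ]
}}

```text
time_s: 6.85
tool_pos: [0.5058, -0.1154, 0.1348]
tool_rot: [180.0, 0.0, 167.7]
force: [1.1, 1.7, 2.6]
grip_width: 0.0003
grasp_force: 1.4
```

{"fn": "play_rows", "kwargs": {
  "steps": [
    [[0, -0.005, 0, 0, 0, 0, 0], [0, -0.005, 0, 0, 0, 0, 0], [0, -0.005, 0, 0, 0, 0, 0], [0, -0.005, 0, 0, 0, 0, 0], [0, 0, 0, 0, 0, 0, 0]]
  ]
}}

```text
time_s: 7.35
tool_pos: [0.5009, -0.1357, 0.1344]
tool_rot: [-180.0, -0.0, 167.6]
force: [-0.0, 1.0, 1.2]
grip_width: 0.0004
grasp_force: 0.5
```

```bash
python3 -c "
from h import *
l,o=loc();print(l,o['force']);snap('f');kn()"|head -3
```

```text
[0.00209605 0.03349303 0.1344329 ] [-0.04751439  0.98489767  1.24029931]
knob 0.36 [239.7, 230.1, 308.2, 285.2]
-0.3 -0.1 [[258.8, 225.5], [256.7, 221.5]]
```

View pics/f.png

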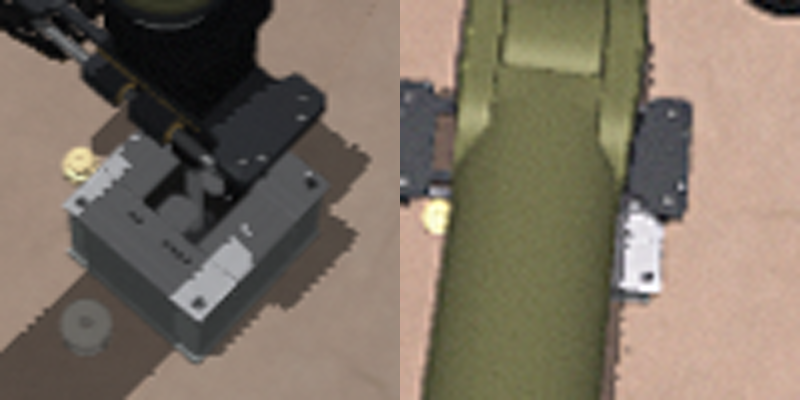

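The lever is moving across in the channel (rod at about (200,190)) and the force is about 1 N. I keep pushing right.

{"fn": "play_rows", "kwargs": {
  "steps": [
    [[0, -0.005, 0, 0, 0, 0, 0], [0, -0.005, 0, 0, 0, 0, 0], [0, -0.005, 0, 0, 0, 0, 0], [0, -0.005, 0, 0, 0, 0, 0], [0, -0.005, 0, 0, 0, 0, 0], [0, -0.005, 0, 0, 0, 0, 0], [0, -0.004, 0, 0, 0, 0, 0], [0, -0.003, 0, 0, 0, 0, 0], [0, -0.003, 0, 0, 0, 0, 0], [0, 0, 0, 0, 0, 0, 0]]
  ]
}}

```text
time_s: 8.55
tool_pos: [0.4926, -0.1739, 0.1344]
tool_rot: [-180.0, -0.0, 167.7]
force: [-0.7, 0.9, -0.8]
grip_width: 0.0003
grasp_force: 0.3
```

```bash
python3 -c "
from h import *
l,o=loc();print(l,o['force'],o['grasp_force'])"
```

```text
[ 0.00213782 -0.00559881  0.1344018 ] [-0.67308926  0.93002086 -0.77103423] 0.33342514594551176
```

{"fn": "play_rows", "kwargs": {
  "steps": [
    [[0, -0.002, 0, 0, 0, 0, 0], [0, -0.002, 0, 0, 0, 0, 0], [0, -0.001, 0, 0, 0, 0, 0], [0, 0, 0, 0, 0, 0, 0]]
  ]
}}

```text
time_s: 8.95
tool_pos: [0.4917, -0.1785, 0.1345]
tool_rot: [180.0, -0.0, 167.7]
force: [-0.1, 1.5, -0.3]
grip_width: 0.0008
grasp_force: 0.5
```

{"fn": "play_rows", "kwargs": {
  "steps": [
    [[0, 0.012, 0, 0, 0, 0, 0], [0.015, 0, 0, 0, 0, 0, 0], [0.015, 0, 0, 0, 0, 0, 0], [0.015, 0, 0, 0, 0, 0, 0], [0, 0, 0, 0, 0, 0, 0]]
  ]
}}

```text
time_s: 9.45
tool_pos: [0.4493, -0.1562, 0.1346]
tool_rot: [179.9, -0.0, 167.7]
force: [0.9, -0.9, -0.3]
grip_width: 0.0003
grasp_force: 0.0
```

```bash
python3 -c "
from h import *
l,o=loc();print(l,o['force'],o['grasp_force']);snap('g')"
```

```text
[-0.04390869  0.00246401  0.1345679 ] [ 0.86911541 -0.89313094 -0.29844247] 0.0
```

View pics/g.png

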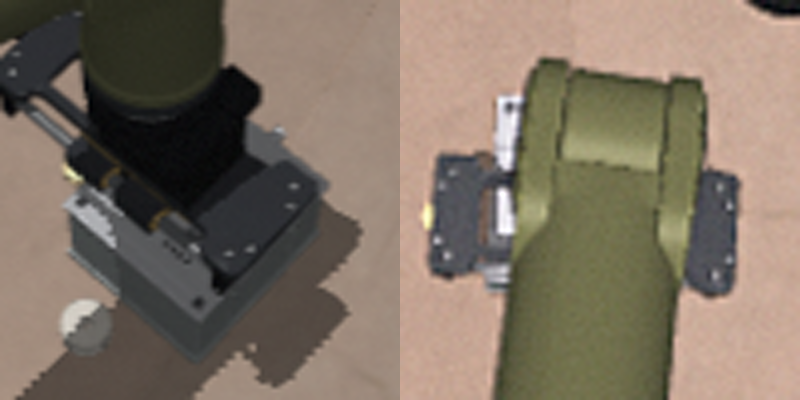

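The gripper hides the knob here, so I rely on the kinematics: slide right behind the knob, then push forward.

{"fn": "play_rows", "kwargs": {
  "steps": [
    [[0, -0.015, 0, 0, 0, 0, 0], [0, -0.015, 0, 0, 0, 0, 0], [0, -0.013, 0, 0, 0, 0, 0], [-0.008, 0, 0, 0, 0, 0, 0], [-0.006, 0, 0, 0, 0, 0, 0], [-0.005, 0, 0, 0, 0, 0, 0], [-0.005, 0, 0, 0, 0, 0, 0], [-0.005, 0, 0, 0, 0, 0, 0], [0, 0, 0, 0, 0, 0, 0]]
  ]
}}

```text
time_s: 10.45
tool_pos: [0.4704, -0.2049, 0.1344]
tool_rot: [-180.0, 0.0, 167.7]
force: [-1.1, -0.1, -1.1]
grip_width: 0.0004
grasp_force: 0.2
```

{"fn": "play_rows", "kwargs": {
  "steps": [
    [[-0.005, 0, 0, 0, 0, 0, 0], [-0.005, 0, 0, 0, 0, 0, 0], [-0.005, 0, 0, 0, 0, 0, 0], [-0.005, 0, 0, 0, 0, 0, 0], [-0.004, 0, 0, 0, 0, 0, 0], [-0.003, 0, 0, 0, 0, 0, 0], [-0.003, 0, 0, 0, 0, 0, 0], [-0.002, 0, 0, 0, 0, 0, 0], [0, 0, 0, 0, 0, 0, 0]]
  ]
}}

```text
time_s: 11.35
tool_pos: [0.5012, -0.2123, 0.1346]
tool_rot: [-180.0, 0.0, 167.7]
force: [-0.6, 1.1, -0.2]
grip_width: 0.0002
grasp_force: 0.7
```

```bash
python3 -c "
from h import *
l,o=loc();print(l,o['force'],o['grasp_force'])"
```

```text
[ 0.01875231 -0.04125671  0.1346241 ] [-0.64717865  1.11689295 -0.17034861] 0.6927143182838336
```

Local x is 0.0188 and the stop is expected at about 0.021. I go on in small steps until the force rises.

{"fn": "play_rows", "kwargs": {
  "steps": [
    [[-0.002, 0, 0, 0, 0, 0, 0], [-0.001, 0, 0, 0, 0, 0, 0], [0, 0, 0, 0, 0, 0, 0]]
  ]
}}

```text
time_s: 11.65
tool_pos: [0.5032, -0.2126, 0.1343]
tool_rot: [180.0, -0.1, 167.7]
force: [-3.8, 0.8, -2.1]
grip_width: 0.0005
grasp_force: 1.8
```

The force rose, so the lever is probably at its stop. I back off, lift clear and look.

{"fn": "play_rows", "kwargs": {
  "steps": [
    [[0.015, 0, 0, 0, 0, 0, 0], [0.02, 0, 0, 0, 0, 0, 0], [0.005, 0, -0.02, 0, 0, 0, 0], [0, 0, -0.035, 0, 0, 0, 0], [0, 0, -0.045, 0, 0, 0, 0], [0, 0.04, -0.02, 0, 0, 0, 0], [0, 0.045, 0, 0, 0, 0, 0], [0, 0.045, 0, 0, 0, 0, 0], [0, 0.045, 0, 0, 0, 0, 0], [0, 0.045, 0, 0, 0, 0, 0], [0, 0.045, 0, 0, 0, 0, 0], [0, 0.045, 0, 0, 0, 0, 0]]
  ]
}}

```text
time_s: 12.85
tool_pos: [0.5324, 0.1009, 0.2559]
tool_rot: [179.8, 0.2, 167.7]
force: [0.6, -0.0, 0.6]
grip_width: 0.0007
grasp_force: 0.0
```

```bash
python3 -c "
from h import *
snap('i');kn()
T=read_camera('top')
for t in(.25,.3,.35):print(t,proj(T,knob(P,t,.3)))
for d in silhouettes('top','knob_centre')[:2]:print(d['p'],d['extent'])"
```

```text
knob 0.81 [276.9, 226.2, 302.8, 250.7]
-0.3 -0.1 [[258.8, 225.5], [256.7, 221.5]]
-0.3 -0.05 [[260.6, 223.5], [258.8, 219.4]]
-0.3 0 [[262.4, 221.7], [260.9, 217.3]]
-0.3 0.05 [[264.3, 220.0], [263.0, 215.3]]
-0.3 0.1 [[266.1, 218.4], [265.1, 213.4]]
-0.3 0.128 [[267.2, 217.5], [266.3, 212.5]]
-0.3 0.3 [[273.6, 212.9], [273.6, 207.2]]
0.3 -0.1 [[282.9, 245.3], [284.4, 244.3]]
0.3 -0.05 [[284.8, 243.4], [286.6, 242.1]]
0.3 0 [[286.6, 241.5], [288.7, 239.9]]
0.3 0.05 [[288.4, 239.7], [290.7, 237.8]]
0.3 0.1 [[290.2, 237.9], [292.7, 235.7]]
0.3 0.128 [[291.1, 236.9], [293.8, 234.6]]
0.3 0.3 [[296.5, 231.2], [300.0, 228.1]]
0.25 [[290.49576904 206.59566513]]
0.3 [[290.39894648 204.70726154]]
0.35 [[290.26438896 202.87199355]]
0.46 [276.6, 197.2, 292.2, 222.9]
```

View pics/i.png

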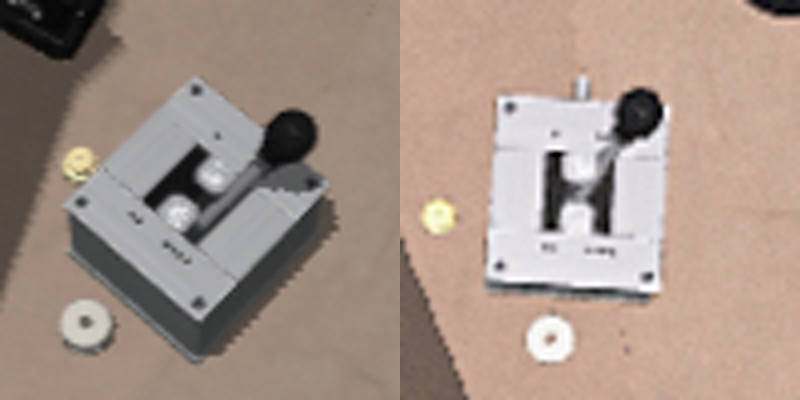

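The knob is in the far right slot (scene crop (291,135), top crop (237,114)). That gives a throw of about 0.34 and an across lean of about 0.3. The pulley and counterweight are where they were.

```bash
python3 -c "
from cell import *
print(sign_off())"
```

```text
the job is handed in; nothing more can be done
None
```

The lever is home in slot 3 by the last camera check (throw about 0.34 rad, across about 0.3 rad), pushed only with the closed fingertips; the arm is clear, the pulley and counterweight looked unmoved, and the job is handed in, though the hand-in gave no verdict.

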